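Find the rocking tub cover in the topping caddy and press it home

TASK

One of the four alike covers on the topping caddy is not seated: press the near or far edge of each cover lightly, without forcing the sound ones down, until you feel the one that rocks, and rock it by its edge before you seat it. Then push that cover firmly down on its middle until it is fully home and level. Only press with the fingertips: lift no cover, and leave the other things on the counter alone.

Things in the scene. Friction and masses are not known exactly. Their poses are not given: they have to be found in the camera images.
- caddy: brushed steel topping caddy, 300 x 300 mm, walls 55 mm high, fixed, holding four square white covered tubs two by two; along its +y side a ledge 80 mm wide, 30 mm high. Origin: centre of its underside (ledge not counted) on the counter; z up, x away from the robot (its -x side is the near side), y to the robot's left, all turned by up to 17 degrees about the vertical.
- place_1 (a point): nominal centre of the flat top of the cover at the caddy's near left place, 100 mm above the counter; axes as the caddy's. Alike covers at all four places: pale green, 120 mm square, 12 mm thick, black knob 24 mm wide, 14 mm high on the middle.
- place_2 (a point): nominal centre of the flat top of the cover at the caddy's near right place, 100 mm above the counter; axes as the caddy's. Each tub sits 0 to 8 mm high in its well, by chance, so a cover's flat top is 94 to 106 mm above the counter; its height tells nothing about seating.
- place_3 (a point): nominal centre of the flat top of the cover at the caddy's far left place, 100 mm above the counter; axes as the caddy's. The one unseated cover rocks about its middle line along the caddy's y: its near or far edge, pressed 45 mm from the middle, dips 4 to 7 mm at 5 to 6 N, then meets the rim.
- place_4 (a point): nominal centre of the flat top of the cover at the caddy's far right place, 100 mm above the counter; axes as the caddy's. Covers stand 20 mm apart.
- cover_1 (a joint): downward travel (m) of one cover, at an unknown place (shuffled each time): larger = pushed down, negative = lifted. Sound: an even springy gasket, 2.5 N per mm wherever pressed, no tilt, comes back to 0. Over 5.5 mm down (14 N) spoils it; a light 5 to 6 N press moves it about 2 mm.
- cover_2 (a joint): downward travel (m) of one cover, at an unknown place (shuffled each time): larger = pushed down, negative = lifted. Sound: an even springy gasket, 2.5 N per mm wherever pressed, no tilt, comes back to 0. Over 5.5 mm down (14 N) spoils it; a light 5 to 6 N press moves it about 2 mm.
- cover_4 (a joint): downward travel (m) of one cover, at an unknown place (shuffled each time): larger = pushed down, negative = lifted. Sound: an even springy gasket, 2.5 N per mm wherever pressed, no tilt, comes back to 0. Over 5.5 mm down (14 N) spoils it; a light 5 to 6 N press moves it about 2 mm.
- cover_3 (a joint): downward travel (m) of one cover, at an unknown place (shuffled each time): larger = pushed down, negative = lifted. The unseated one: gasket caught in the tub's mouth, held by 16 N of friction; starts at -1.5 to 1.5 mm. Pushed on its middle (top of the knob) with 17 to 25 N it slides down and stays; 8 mm is fully home, a hard stop. Pressed near an edge it only rocks.
- rock (a joint): tilt (rad) of the unseated cover about its middle line along the caddy's y: 0 = level, positive = far edge (+x) down, negative = near edge down; 0.11 to 0.17 either way until that edge meets the rim. A weak spring (1 Nm per rad) levels it when let go. Fully home it cannot rock.
- nozzle: steel piping nozzle, an upright cone 29 mm wide, 45 mm high, loose on the caddy's side ledge; origin at its foot. Only stands there: leave it alone.
- cutter: copper-coloured pastry ring, 60 mm wide, 35 mm high, loose on the caddy's side ledge; origin at its foot. Only stands there: leave it alone.
- bowl: steel mixing bowl, 170 mm wide, 85 mm high, right of the caddy; origin at its foot. Only stands there: leave it alone.
- jar: glass jar with red cap, 64 mm wide, 90 mm high, at the left; origin at its foot. Only stands there: leave it alone.
- can: yellow canister, 72 mm wide, 100 mm high, at the left; origin at its foot. Only stands there: leave it alone.
- palette: spatula 260 mm long with wooden handle lying flat at the right, nearer than the caddy; origin at the middle of its underside. Only stands there: leave it alone.
- spoon: steel spoon 200 mm long lying flat at the left, nearer than the caddy; origin at the middle of its underside. Only stands there: leave it alone.

How it is judged (in metres and radians):
On the way, in this order (a step that is already met when the one before it is completed fails the run):
1. the unseated cover has been rocked by a press on its near or far edge ((value of joint rock above 0.06 rad or value of joint rock below -0.06 rad)), for 0.05 s.
2. that cover is pushed down fully home and level (value of joint cover_3 above 0.0062 m and value of joint rock between -0.03 and 0.03 rad), for 0.2 s.
At the end, for the whole second after the job is handed in: The unseated cover is home (at least 6.2 of its 8 mm down), level within 0.03 rad and at rest; the three sound covers are back up, within 1.5 mm of where they stood (all of step 2 and velocity of joint cover_3 below 0.005 m/s and velocity of joint rock below 0.1 rad/s and value of joint cover_1 between -0.0015 and 0.0015 m and value of joint cover_2 between -0.0015 and 0.0015 m and value of joint cover_4 between -0.0015 and 0.0015 m); the robot touches nothing.
It fails at once if a sound cover is forced down more than 5.5 mm (about 14 N) (value of joint any of cover_1, cover_2, cover_4 above 0.0055 m).
It fails at once if a cover is lifted more than 4 mm (value of joint any of cover_1, cover_2, cover_4, cover_3 below -0.004 m).
It fails at once if a bystander is moved more than 15 mm (distance of any of nozzle, cutter, bowl, jar, can, palette, spoon from where it was at the start of the episode above 0.015 m).
It also fails if it takes over 51 s, if anything falls off the work surface, if the arm or the gripper's body presses on something with over 40 N, if the wrist force passes 120 N, or if a joint passes its speed limit or range.

ROBOT

A 7-joint arm with a two-finger parallel gripper is mounted at the origin on the work surface. World frame = base frame: x ahead of the robot, y to its left, z up, the work surface at z = 0. Lengths are in mm, angles in rad, forces in N, time in s.
With the tool pointing down it reaches from about 350 to 900 mm from the base axis. Payload 8.1 kg.
Tool frame: the origin (TCP) lies between the finger pads; the fingertips stand 14 mm ahead of it and the grasp point (between the pads) lies 5 mm behind it; z points along the fingers, y is the direction in which the jaws open and shut (so a half turn about z gives the same grasp; the last joint's range is limited). The gripper opens to 85 mm and grips with 20 to 120 N. Pads are 22 mm wide; open, the fingers measure 114 mm over their backs; the gripper's body (76 mm by 85 mm) begins 54 mm behind the grasp point. The pads swing forward as they close: fully open they stand 13 mm farther back than shut.
Start: joints at [-1.212, 0.434, 0.025, 1.573, -0.012, 1.134, -0.075], TCP at [278.502, 559.533, 245.323] pointing down, gripper open.
Joint ranges: [-2.62, 2.62], [-0.44, 2.09], [-1.27, 1.32], [0.08, 2.57], [-1.32, 4.46], [0.12, 2], [-2.74, 2.74]. Speed limits (rad/s): [2.22, 2.22, 3.01, 3.01, 3.14, 3.14, 3.14].

INTERFACE

Orientations are given as [roll, pitch, yaw] about the fixed x, y, z axes, in that order (R = Rz(yaw) Ry(pitch) Rx(roll)).
In Python, from bench import bot gives the robot as it stands.
- The arm moves only by the tool apply_moves, never from a script. Its argument "deltas" is one flat list of numbers, 7 for each row, row after row: the turn, a rotation vector about the tool's x, y, z in degrees, then the shift along the tool's x, y, z in m, then the opening in per cent of the stroke, from 0 (shut) to 100 (fully open). A call has 1 to 10 rows; each row is the pose to reach, as a shift and turn from the pose commanded when the call began, along the tool's axes at that moment; what a row does not reach only later rows make up. A row lasts 1/8 s, in which the tool goes at most 62.5 mm and 10.7 degrees, less where a joint would pass 70% of its speed; a pose out of reach is approached as far as the arm can. A call with a gripper value outside its range is refused whole. The fingers move at their own pace and stop on an object; the grip force is fixed at half the most. Time passes only in rows, so rows that repeat a pose let the fingers close. It gives the time, the measured TCP pose, the force and the opening at its end, in the units of the state.
- bot.observe(): the state, without advancing time (a new reading comes with each control period).
- bot.capture(name): name is "scene" or "side" or "wrist"; returns a dict with "pixels" (384x512x3 uint8, red, green, blue), "K" (3x3 intrinsics, pixels), "extrinsics" (4x4, takes a point from camera to world coordinates). Camera axes: x right, y up, looking along -z (the intrinsics and any distortion apply to the point x, -y, -z); pixel columns grow to the right and rows downward; lengths in mm; the calibration is good to about 2 mm. The wrist camera is an equidistant fisheye: a pixel r from the principal point sees the ray r / f radians off the axis. A picture is of the moment at which its call begins. There is no depth.
- bot.sign_off(): hands the job in, once; it reports no verdict.
Trained networks look in a picture, given as the dict that the camera call returned (one of the last four; its "shot" number tells which), for a name from the list of things; names that differ only in an ending like _2 or _b are one class to them, and where a whole thing is asked for, a point or a joint stands for the part that bears it (a point fixed in the world has none). Each returns a list of dicts, best first, with "confidence" (0 to 1); they miss things now and then, are a little off and sometimes report something else, mostly with a low value. They report only what shows in the picture. A call takes as long as a camera call.
- bot.recognise(picture, query): "position" ([x, y, z] in mm, in the coordinates of the camera as it stood for that picture, good to about 4 mm: the middle of the surface that is visible of it).
- bot.trace(picture, query): "pixels" (384x512 bool, what is visible of it).
- bot.mark_of(picture, query): "position" ([x, y, z] in mm, in the coordinates of the camera as it stood for that picture, good to about 4 mm: a listed point, or the origin of a listed thing).
The state is a dict: "clock": time; "q": joint angles; "dq": joint speeds; "joint_torque": joint torques, N m; "position": TCP position; "tool_rot": TCP orientation; "ft_force": force on the tool from outside, world axes, zero at the start; "moment": the same for the moment, N m; "finger_gap": finger opening in mm.
Only numpy, scipy, OpenCV 4.12 (cv2) and the standard library are available. Lean on these libraries where they do the work, as an engineer would, in place of code of your own. Each camera call takes 0.05 s, during which the arm holds its last target.

## Working session

There is one attempt and no reset: what is moved stays moved. The work goes in short steps, Python scripts to look and compute and a tool call to move; the robot and the scene stay as the last step left them, time stands still between calls to the robot, and variables do not carry over. Pictures are saved under pics/ and viewed, and the job is handed in when it is done.

Besides the shell and the picture viewer there is one more tool, called after ">>>" as name(argument=value, ...) on one line, values as JSON. apply_moves: Moves the arm, as the interface text tells. Its arguments: {"type":"object","properties":{"deltas":{"type":"array"}},"required":["deltas"]}

```bash
ls; mkdir -p pics
cat > h.py <<'E'
from bench import bot
import numpy as np, cv2
def cap(n,f):
    d=bot.capture(n); cv2.imwrite('pics/'+f,d['pixels'][:,:,::-1]); return d
def w(d,p):
    E=np.array(d['extrinsics']); return E[:3,:3]@np.array(p)+E[:3,3]
E
python3 - <<'E'
from h import *
print(bot.observe())
for n in ['scene','side']:
    d=cap(n,n+'0.png'); print(n,np.array(d['K']).round(1).tolist(),np.array(d['extrinsics']).round(3).tolist())
    for q in ['caddy','place_1','cover_1','bowl','jar','can','nozzle','cutter']:
        for r in bot.mark_of(d,q)[:4]: print(q,round(r['confidence'],2),w(d,r['position']).round(1))
E
```

```text
pics
{'clock': 0.0, 'q': array([-1.21159652,  0.43523787,  0.02499431,  1.57407329, -0.01157296,
        1.13402105, -0.07507938]), 'dq': array([ 1.97211694e-03, -6.19992921e-04,  2.16177196e-04,  1.09025766e-03,
        1.36009865e-03,  7.33269525e-04,  7.15556696e-05]), 'joint_torque': array([ 1.23299913e-03, -6.70470643e+01,  1.02579977e+00, -3.16201365e+01,
        1.55681331e-02,  1.26620338e-02, -6.00228168e-05]), 'position': array([278.32941473, 559.07099571, 244.52618049]), 'tool_rot': array([-3.14000744e+00,  1.78117764e-04,  2.67973615e+00]), 'ft_force': array([ 0.27172277, -0.07316365,  0.19119176]), 'moment': array([ 0.01429569, -0.03229913, -0.00506358]), 'finger_gap': 85.81346143653938}
scene [[352.1, 0.0, 249.1], [0.0, 352.1, 190.4], [0.0, 0.0, 1.0]] [[-0.865, -0.425, 0.266, 872.752], [0.502, -0.735, 0.456, 620.529], [0.002, 0.528, 0.849, 1289.221], [0.0, 0.0, 0.0, 1.0]]
caddy 0.82 [600.2  97.2  -5.7]
caddy 0.41 [674.1 158.1  98.6]
place_1 0.78 [664.8  21.3 103. ]
place_1 0.61 [523.1  32.3  99.8]
place_1 0.6 [673.  157.2 102.1]Traceback (most recent call last):
  File "<stdin>", line 6, in <module>
ValueError: it knows: bowl, caddy, can, cutter, jar, nozzle, palette, place, spoon
```

Run:
```python
from h import *
for n in ['scene','side']:
    d=cap(n,n+'1.png'); 
    for q in ['caddy','place_1','bowl','jar','can','nozzle','cutter']:
        for r in bot.mark_of(d,q)[:5]: print(n,q,round(r['confidence'],2),w(d,r['position']).round(1))
    np.savez(n+'.npz',**{k:np.array(d[k]) for k in('K','extrinsics','pixels')})
```

```text
scene caddy 0.93 [602.6  97.2  -2.9]
scene place_1 0.92 [672.8 159.3  99.2]
scene place_1 0.84 [664.8  20.8  97.6]
scene place_1 0.78 [523.4  32.6  97.7]
scene bowl 0.71 [ 578.5 -475.5    1.5]
scene jar 0.58 [436.3 484.5   0. ]
scene can 0.46 [602.8  96.4  -1.1]
scene nozzle 0.49 [578.8 283.5  29.9]
scene cutter 0.55 [660.7 281.4  33.4]
scene cutter 0.49 [663.5  20.5  99.5]
side caddy 0.81 [591.1  95.1   3.3]
side caddy 0.21 [ 5.751e+02 -4.764e+02  3.000e-01]
side caddy 0.21 [262.8 267.7  -1. ]
side jar 0.58 [436.2 492.4  -1.8]
side can 0.73 [566.3 459.6   2.3]
side nozzle 0.65 [576.6 291.3  26.8]
side cutter 0.96 [657.9 285.3  31.8]
```

View pics/scene1.png

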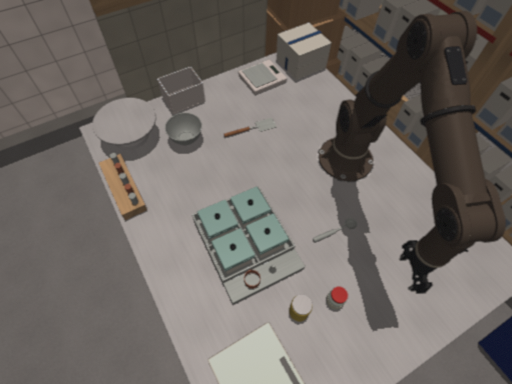

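View pics/side1.png

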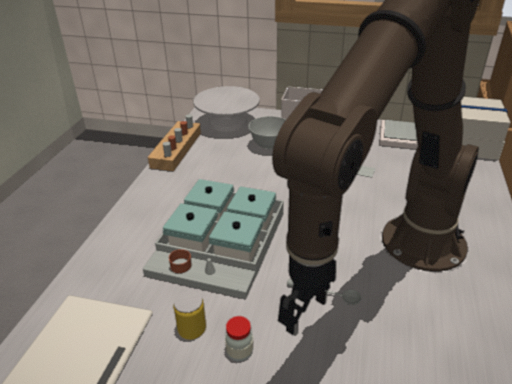

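The scene picture shows the four knobs at about (218,216), (250,202), (267,231) and (233,247). In the side picture they are at (209,190), (252,198), (236,225) and (190,216). Nozzle and cutter stand on the +y ledge. Next I triangulate the knobs.

```bash
cat >> h.py <<'E'
def ray(K,E,uv):
    v=np.array([(uv[0]-K[0,2])/K[0,0],-(uv[1]-K[1,2])/K[1,1],-1.]); v=E[:3,:3]@v; return E[:3,3],v/np.linalg.norm(v)
def atz(K,E,uv,z):
    o,v=ray(K,E,uv); return o+v*(z-o[2])/v[2]
def dark(img,uv,r=7,th=60):
    u,v=uv; g=img[v-r:v+r+1,u-r:u+r+1].max(2).astype(float)
    wt=np.clip(110-g,0,None); wt[wt<35]=0
    yy,xx=np.mgrid[-r:r+1,-r:r+1]; return u+(wt*xx).sum()/wt.sum(), v+(wt*yy).sum()/wt.sum()
E
python3 - <<'E'
from h import *
S={'scene':[(267,231),(250,202),(233,247),(218,216)],'side':[(236,225),(252,198),(190,216),(209,190)]}
R={}
for n in S:
    f=np.load(n+'.npz'); R[n]=[]
    for uv in S[n]:
        c=dark(f['pixels'],uv,5); R[n].append(ray(f['K'],f['extrinsics'],c)); print(n,np.round(c,1),atz(f['K'],f['extrinsics'],c,107).round(1))
P=[]
for (o1,v1),(o2,v2) in zip(R['scene'],R['side']):
    A=np.zeros((3,3));b=np.zeros(3)
    for o,v in((o1,v1),(o2,v2)):
        M=np.eye(3)-np.outer(v,v);A+=M;b+=M@o
    P.append(np.linalg.solve(A,b)); print(P[-1].round(1))
P=np.array(P)
L=np.array([[-70,70],[-70,-70],[70,70],[70,-70]])
z=(L[:,0]+1j*L[:,1]);p=P[:,0]+1j*P[:,1]
c=p.mean();r=(np.conj(z)*(p-c)).sum()/(abs(z)**2).sum();print(c,abs(r),np.angle(r))
print('res',(p-c-z*np.exp(1j*np.angle(r))).round(1)); print('places',(c+z*np.exp(1j*np.angle(r))).round(1))
E
```

```text
scene [266.8 230.7] [533.2 170.2 107. ]
scene [250. 202.] [525.5  33.3 107. ]
scene [232.4 246.5] [673.2 161.4 107. ]
scene [216.9 215.9] [664.4  23.  107. ]
side [235.9 225. ] [529.7 169.8 107. ]
side [251.3 197.5] [520.   34.2 107. ]
side [189.6 216. ] [670.2 160.1 107. ]
side [208.3 189.6] [660.2  22.9 107. ]
[531.4 168.2 104.4]
[522.7  29.5 102. ]
[671.8 159.7 105.3]
[662.6  20.1 103.6]
(597.124008902364+94.37744391243073j) 0.9998997563120842 -0.06400689821722545
res [-0.4-0.5j -0.1+0.5j  0.4-0.1j  0.1+0.1j]
places [531.7+168.7j 522.8 +29.j  671.5+159.8j 662.5 +20.j ]
```

```bash
cat >> h.py <<'E'
from scipy.spatial.transform import Rotation as Ro
C=np.array([597.1,94.4]);YAW=-0.064
def cad(x,y):
    c,s=np.cos(YAW),np.sin(YAW); return C+np.array([c*x-s*y,s*x+c*y])
def delta(pos,rpy,target,yaw=YAW+np.pi):
    R=Ro.from_euler('xyz',rpy); T=Ro.from_euler('xyz',[np.pi,0,yaw])
    return (R.inv()*T).as_rotvec(degrees=True).round(2), (R.inv().apply(np.array(target)-pos)/1000).round(4)
def st():
    s=bot.observe(); print(round(s['clock'],3),np.round(s['position'],2),np.round(s['tool_rot'],4),np.round(s['ft_force'],2),round(s['finger_gap'],1)); return s
E
python3 - <<'E'
from h import *
s=st(); t=cad(-115,70); print(t)
print(delta([278.502,559.533,245.323],s['tool_rot'],[*t,170]))
print(delta([278.502,559.533,245.323],s['tool_rot'],[*t,245]))
E
```

```text
0.95 [278.49 559.55 245.33] [ 3.1415 -0.      2.6797] [-0.03 -0.17 -0.31] 85.4
[486.8123819  171.61166553]
(array([  0. ,   0. , -22.8]), array([-0.3594, -0.2545,  0.0753]))
(array([  0. ,   0. , -22.8]), array([-3.594e-01, -2.544e-01,  3.000e-04]))
```

>>> apply_moves(deltas=[0, 0, -22.8, -0.3594, -0.2545, 0, 0, 0, 0, -22.8, -0.3594, -0.2545, 0, 0, 0, 0, -22.8, -0.3594, -0.2545, 0, 0, 0, 0, -22.8, -0.3594, -0.2545, 0, 0, 0, 0, -22.8, -0.3594, -0.2545, 0, 0, 0, 0, -22.8, -0.3594, -0.2545, 0.03, 0, 0, 0, -22.8, -0.3594, -0.2545, 0.075, 0, 0, 0, -22.8, -0.3594, -0.2545, 0.075, 0, 0, 0, -22.8, -0.3594, -0.2545, 0.075, 0, 0, 0, -22.8, -0.3594, -0.2545, 0.075, 0])

```text
clock: 2.2
position: [486.8, 172.9, 171.1]
tool_rot: [3.14, 0.001, 3.079]
ft_force: [-0.6, 0.3, 0.3]
finger_gap: -0.1
```

Run:
```python
from h import *
s=st(); d=cap('wrist','w2.png'); e=cap('side','s2.png'); st()
cv2.imwrite('pics/s2c.png',cv2.resize(e['pixels'][120:300,100:340,::-1],None,fx=3,fy=3,interpolation=3))
cv2.imwrite('pics/w2c.png',cv2.resize(d['pixels'][:,:,::-1],None,fx=1.5,fy=1.5))
```

```text
2.2 [486.82 172.93 171.06] [3.1405e+00 6.0000e-04 3.0787e+00] [-0.64  0.26  0.35] -0.1
2.3 [486.87 173.3  171.32] [3.1402e+00 1.3000e-03 3.0799e+00] [-0.63  0.59 -0.43] 0.2
```

View pics/w2c.png

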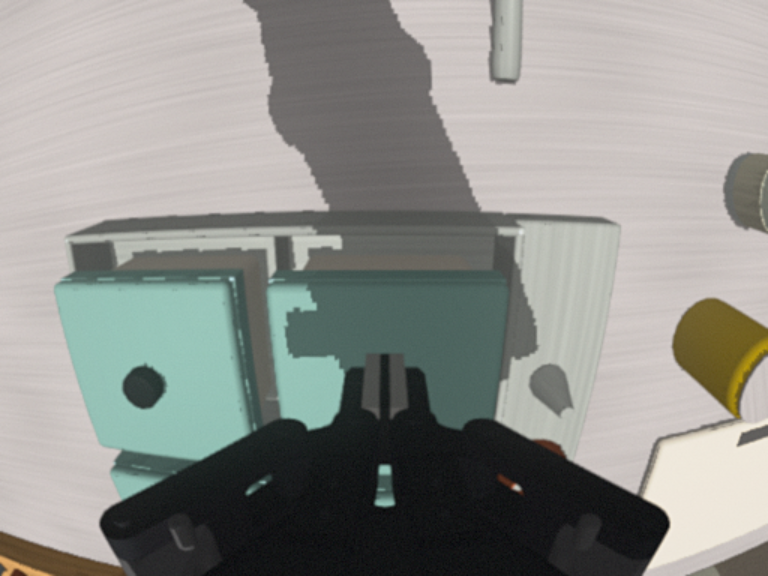

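View pics/s2c.png

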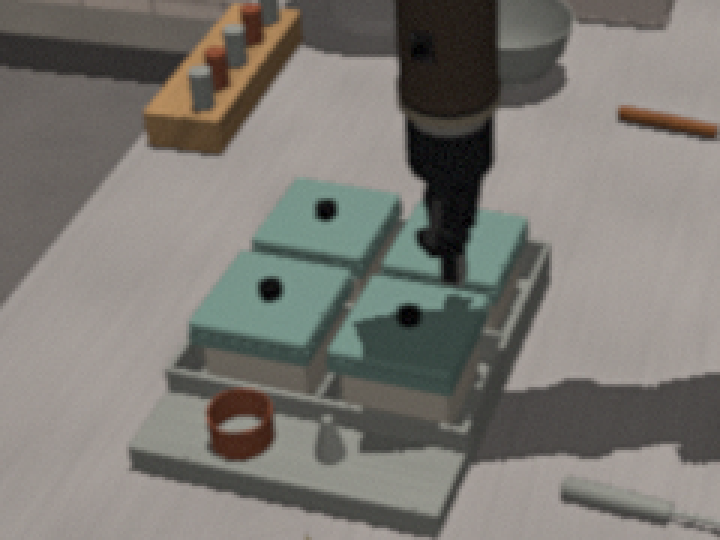

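The closed tips hang over the near edge of place 1, with the pads about 45 mm from the knob.

>>> apply_moves(deltas=[0, 0, 0, 0, 0, 0.025, 0, 0, 0, 0, 0, 0, 0.04, 0, 0, 0, 0, 0, 0, 0.044, 0, 0, 0, 0, 0, 0, 0.046, 0])

```text
clock: 2.8
position: [487.0, 171.9, 124.6]
tool_rot: [3.141, 0.0, 3.078]
ft_force: [0.1, 0.6, -0.3]
finger_gap: -0.2
```

>>> apply_moves(deltas=[0, 0, 0, 0, 0, 0.002, 0, 0, 0, 0, 0, 0, 0.003, 0])

```text
clock: 3.05
position: [487.1, 171.6, 121.6]
tool_rot: [3.141, 0.001, 3.078]
ft_force: [0.0, -0.3, -0.0]
finger_gap: -0.0
```

>>> apply_moves(deltas=[0, 0, 0, 0, 0, 0.001, 0, 0, 0, 0, 0, 0, 0.002, 0])

```text
clock: 3.3
position: [486.9, 171.5, 119.4]
tool_rot: [3.141, 0.0, 3.078]
ft_force: [0.5, -0.0, 0.5]
finger_gap: -0.3
```

>>> apply_moves(deltas=[0, 0, 0, 0, 0, 0.001, 0, 0, 0, 0, 0, 0, 0.001, 0])

```text
clock: 3.55
position: [486.8, 171.5, 118.2]
tool_rot: [-3.142, -0.0, 3.078]
ft_force: [-0.3, -0.2, -0.7]
finger_gap: 0.1
```

Steps of 1.5 mm, watching the force.

>>> apply_moves(deltas=[0, 0, 0, 0, 0, 0.0015, 0, 0, 0, 0, 0, 0, 0.0015, 0])

```text
clock: 3.8
position: [486.7, 171.5, 116.7]
tool_rot: [-3.142, -0.0, 3.078]
ft_force: [0.0, 0.9, -0.2]
finger_gap: 0.4
```

>>> apply_moves(deltas=[0, 0, 0, 0, 0, 0.0015, 0, 0, 0, 0, 0, 0, 0.0015, 0])

```text
clock: 4.05
position: [486.8, 171.6, 115.2]
tool_rot: [-3.142, -0.0, 3.078]
ft_force: [0.5, 1.0, 0.2]
finger_gap: 0.1
```

>>> apply_moves(deltas=[0, 0, 0, 0, 0, 0.0015, 0, 0, 0, 0, 0, 0, 0.0015, 0])

```text
clock: 4.3
position: [486.9, 171.6, 113.9]
tool_rot: [3.142, 0.0, 3.078]
ft_force: [-0.3, 0.2, 3.3]
finger_gap: 0.1
```

>>> apply_moves(deltas=[0, 0, 0, 0, 0, 0.0015, 0, 0, 0, 0, 0, 0, 0.0015, 0])

```text
clock: 4.55
position: [486.9, 171.6, 112.5]
tool_rot: [3.141, 0.0, 3.078]
ft_force: [-2.1, -1.7, 7.0]
finger_gap: 0.1
```

Force rises at about 2.6 N/mm, so place 1 is sound. Next, place 2's near edge.

>>> apply_moves(deltas=[0, 0, 0, 0, 0, -0.02, 0, 0, 0, 0, 0, -0.05, -0.025, 0, 0, 0, 0, 0, -0.1, -0.025, 0, 0, 0, 0, 0, -0.14, -0.025, 0, 0, 0, 0, 0, -0.14, -0.016, 0, 0, 0, 0, 0, -0.14, -0.01, 0, 0, 0, 0, 0, -0.14, -0.009, 0])

```text
clock: 5.42
position: [477.6, 33.1, 120.7]
tool_rot: [3.141, -0.001, 3.08]
ft_force: [0.1, 0.3, 1.0]
finger_gap: -0.1
```

>>> apply_moves(deltas=[0, 0, 0, 0, 0, 0.0015, 0, 0, 0, 0, 0, 0, 0.0015, 0])

```text
clock: 5.68
position: [478.0, 32.4, 119.8]
tool_rot: [3.141, 0.0, 3.079]
ft_force: [0.4, -0.1, 0.4]
finger_gap: 0.2
```

>>> apply_moves(deltas=[0, 0, 0, 0, 0, 0.0015, 0, 0, 0, 0, 0, 0, 0.0015, 0])

```text
clock: 5.92
position: [477.9, 31.9, 118.3]
tool_rot: [3.142, 0.0, 3.078]
ft_force: [-0.1, -0.3, -0.2]
finger_gap: -0.0
```

>>> apply_moves(deltas=[0, 0, 0, 0, 0, 0.0015, 0, 0, 0, 0, 0, 0, 0.0015, 0])

```text
clock: 6.18
position: [477.8, 31.8, 116.7]
tool_rot: [3.142, -0.0, 3.078]
ft_force: [0.2, 0.0, -0.5]
finger_gap: 0.0
```

>>> apply_moves(deltas=[0, 0, 0, 0, 0, 0.0015, 0, 0, 0, 0, 0, 0, 0.0015, 0])

```text
clock: 6.42
position: [477.8, 31.8, 115.2]
tool_rot: [-3.142, -0.0, 3.078]
ft_force: [-0.6, 0.0, -0.9]
finger_gap: -0.2
```

>>> apply_moves(deltas=[0, 0, 0, 0, 0, 0.0015, 0, 0, 0, 0, 0, 0, 0.0015, 0])

```text
clock: 6.68
position: [477.8, 31.8, 113.7]
tool_rot: [-3.142, -0.0, 3.078]
ft_force: [-0.5, -0.3, 0.9]
finger_gap: -0.1
```

>>> apply_moves(deltas=[0, 0, 0, 0, 0, 0.0015, 0, 0, 0, 0, 0, 0, 0.0015, 0])

```text
clock: 6.92
position: [477.8, 31.8, 112.2]
tool_rot: [-3.142, -0.0, 3.078]
ft_force: [-0.0, 0.3, -0.1]
finger_gap: 0.0
```

>>> apply_moves(deltas=[0, 0, 0, 0, 0, 0.001, 0, 0, 0, 0, 0, 0, 0.001, 0])

```text
clock: 7.18
position: [477.9, 31.8, 111.3]
tool_rot: [3.142, 0.0, 3.078]
ft_force: [-0.0, -0.4, 0.6]
finger_gap: -0.2
```

>>> apply_moves(deltas=[0, 0, 0, 0, 0, 0.001, 0, 0, 0, 0, 0, 0, 0.001, 0])

```text
clock: 7.42
position: [477.9, 31.8, 110.4]
tool_rot: [3.142, 0.0, 3.078]
ft_force: [-1.1, -0.5, 3.6]
finger_gap: -0.0
```

>>> apply_moves(deltas=[0, 0, 0, 0, 0, 0.001, 0, 0, 0, 0, 0, 0, 0.001, 0])

```text
clock: 7.68
position: [478.0, 31.8, 109.4]
tool_rot: [3.142, 0.0, 3.078]
ft_force: [-1.4, -0.5, 5.8]
finger_gap: -0.1
```

>>> apply_moves(deltas=[0, 0, 0, 0, 0, 0.0005, 0, 0, 0, 0, 0, 0, 0.0005, 0])

```text
clock: 7.92
position: [478.0, 31.9, 109.0]
tool_rot: [3.141, 0.0, 3.078]
ft_force: [-2.0, -0.5, 6.7]
finger_gap: -0.1
```

Place 2 is sound too (about 2.4 N/mm). Next, the near edge of place 4, crossing high over knob 2.

>>> apply_moves(deltas=[0, 0, 0, 0, 0, -0.037, 0, 0, 0, 0, -0.05, 0, -0.037, 0, 0, 0, 0, -0.1, 0, -0.037, 0, 0, 0, 0, -0.14, 0, -0.037, 0, 0, 0, 0, -0.14, 0, -0.02, 0, 0, 0, 0, -0.14, 0, -0.013, 0, 0, 0, 0, -0.14, 0, -0.012, 0])

```text
clock: 8.8
position: [616.0, 23.0, 119.9]
tool_rot: [-3.141, -0.002, 3.078]
ft_force: [-0.2, 1.0, 0.2]
finger_gap: -0.3
```

>>> apply_moves(deltas=[0, 0, 0, 0, 0, 0.0015, 0, 0, 0, 0, 0, 0, 0.0015, 0])

```text
clock: 9.05
position: [617.5, 23.0, 119.8]
tool_rot: [3.141, 0.001, 3.078]
ft_force: [0.2, -0.3, 0.7]
finger_gap: -0.2
```

>>> apply_moves(deltas=[0, 0, 0, 0, 0, 0.0015, 0, 0, 0, 0, 0, 0, 0.0015, 0])

```text
clock: 9.3
position: [617.5, 22.9, 117.9]
tool_rot: [3.142, 0.0, 3.078]
ft_force: [0.0, -0.5, 1.0]
finger_gap: -0.3
```

>>> apply_moves(deltas=[0, 0, 0, 0, 0, 0.001, 0, 0, 0, 0, 0, 0, 0.001, 0])

```text
clock: 9.55
position: [617.6, 22.9, 116.7]
tool_rot: [3.142, -0.0, 3.078]
ft_force: [-0.4, -0.1, -0.9]
finger_gap: -0.4
```

>>> apply_moves(deltas=[0, 0, 0, 0, 0, 0.001, 0, 0, 0, 0, 0, 0, 0.001, 0])

```text
clock: 9.8
position: [617.5, 22.9, 115.7]
tool_rot: [3.142, -0.0, 3.078]
ft_force: [0.2, 0.8, 0.0]
finger_gap: 0.0
```

>>> apply_moves(deltas=[0, 0, 0, 0, 0, 0.001, 0, 0, 0, 0, 0, 0, 0.001, 0])

```text
clock: 10.05
position: [617.6, 22.9, 114.7]
tool_rot: [-3.142, -0.0, 3.078]
ft_force: [0.1, 0.5, -0.3]
finger_gap: -0.1
```

>>> apply_moves(deltas=[0, 0, 0, 0, 0, 0.0015, 0, 0, 0, 0, 0, 0, 0.0015, 0])

```text
clock: 10.3
position: [617.6, 22.9, 113.2]
tool_rot: [3.142, 0.0, 3.078]
ft_force: [-0.7, 0.1, 1.2]
finger_gap: -0.4
```

>>> apply_moves(deltas=[0, 0, 0, 0, 0, 0.0015, 0, 0, 0, 0, 0, 0, 0.0015, 0])

```text
clock: 10.55
position: [617.6, 22.9, 111.8]
tool_rot: [3.142, -0.0, 3.078]
ft_force: [-0.4, 0.1, 0.8]
finger_gap: -0.1
```

>>> apply_moves(deltas=[0, 0, 0, 0, 0, 0.001, 0, 0, 0, 0, 0, 0, 0.001, 0])

```text
clock: 10.8
position: [617.5, 22.9, 110.8]
tool_rot: [3.142, -0.0, 3.078]
ft_force: [-1.4, -0.1, 1.4]
finger_gap: 0.2
```

>>> apply_moves(deltas=[0, 0, 0, 0, 0, 0.001, 0, 0, 0, 0, 0, 0, 0.001, 0])

```text
clock: 11.05
position: [617.4, 22.9, 109.8]
tool_rot: [3.142, -0.0, 3.078]
ft_force: [-1.8, -0.4, 2.1]
finger_gap: -0.1
```

>>> apply_moves(deltas=[0, 0, 0, 0, 0, 0.001, 0, 0, 0, 0, 0, 0, 0.001, 0])

```text
clock: 11.3
position: [617.4, 22.9, 108.7]
tool_rot: [3.142, -0.0, 3.078]
ft_force: [-3.2, 0.8, 2.7]
finger_gap: 0.1
```

>>> apply_moves(deltas=[0, 0, 0, 0, 0, 0.001, 0, 0, 0, 0, 0, 0, 0.001, 0])

```text
clock: 11.55
position: [617.5, 22.9, 108.2]
tool_rot: [3.141, -0.0, 3.078]
ft_force: [-3.8, 0.1, 8.1]
finger_gap: 0.3
```

Place 4 gives way softly, about 0.5 N/mm over 5.5 mm, and then stops on the rim. That is the rocking cover. I lift and go above its knob.

>>> apply_moves(deltas=[0, 0, 0, 0, 0, -0.01, 0, 0, 0, 0, 0, 0, -0.034, 0, 0, 0, 0, -0.045, 0, -0.034, 0, 0, 0, 0, -0.045, 0, -0.034, 0, 0, 0, 0, -0.045, 0, -0.034, 0])

```text
clock: 12.18
position: [662.2, 19.9, 141.6]
tool_rot: [-3.141, -0.001, 3.077]
ft_force: [-0.1, -0.6, -0.3]
finger_gap: 0.2
```

Run:
```python
from h import *
e=cap('side','s3.png'); f=cap('scene','c3.png'); st(); print(cad(70,-70))
a=cv2.resize(e['pixels'][140:290,130:330,::-1],(400,300),interpolation=3);b=cv2.resize(f['pixels'][170:320,160:360,::-1],(400,300),interpolation=3)
cv2.imwrite('pics/j3.png',cv2.hconcat([a,b]))
```

```text
12.275 [661.75  20.07 141.69] [ 3.1416e+00 -8.0000e-04  3.0777e+00] [ 0.27  0.62 -0.69] -0.1
[662.47974665  20.06636879]
```

View pics/j3.png

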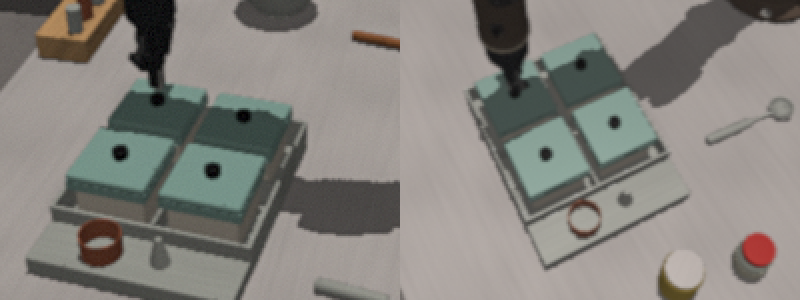

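The tips are over knob 4, at (157,98) in the left crop and (515,92) in the right one. The rest is undisturbed. I go down to the knob.

>>> apply_moves(deltas=[0, 0, 0, 0, 0, 0.008, 0, 0, 0, 0, 0, 0, 0.011, 0, 0, 0, 0, 0, 0, 0.011, 0])

```text
clock: 12.65
position: [662.1, 20.0, 130.3]
tool_rot: [-3.141, -0.001, 3.078]
ft_force: [-0.2, 0.3, -0.0]
finger_gap: 0.1
```

>>> apply_moves(deltas=[0, 0, 0, 0, 0, 0.002, 0, 0, 0, 0, 0, 0, 0.003, 0])

```text
clock: 12.9
position: [662.5, 20.0, 127.8]
tool_rot: [3.142, 0.0, 3.078]
ft_force: [0.8, -0.3, -0.1]
finger_gap: -0.1
```

>>> apply_moves(deltas=[0, 0, 0, 0, 0, 0.001, 0, 0, 0, 0, 0, 0, 0.002, 0])

```text
clock: 13.15
position: [663.1, 20.0, 127.5]
tool_rot: [3.141, 0.002, 3.078]
ft_force: [-4.0, -0.6, 14.9]
finger_gap: -0.2
```

>>> apply_moves(deltas=[0, 0, 0, 0, 0, 0.001, 0, 0, 0, 0, 0, 0, 0.002, 0])

```text
clock: 13.4
position: [663.1, 19.9, 125.8]
tool_rot: [3.141, 0.002, 3.077]
ft_force: [-5.5, -0.4, 14.5]
finger_gap: -0.1
```

>>> apply_moves(deltas=[0, 0, 0, 0, 0, 0.001, 0, 0, 0, 0, 0, 0, 0.002, 0])

```text
clock: 13.65
position: [663.1, 20.0, 123.8]
tool_rot: [3.141, 0.002, 3.077]
ft_force: [-3.7, 0.2, 15.1]
finger_gap: -0.3
```

>>> apply_moves(deltas=[0, 0, 0, 0, 0, 0.001, 0, 0, 0, 0, 0, 0, 0.002, 0])

```text
clock: 13.9
position: [663.1, 20.0, 121.8]
tool_rot: [3.141, 0.002, 3.078]
ft_force: [-4.6, -0.4, 14.7]
finger_gap: -0.1
```

It is sliding at about 15 N of steady friction. I carry on to the hard stop.

>>> apply_moves(deltas=[0, 0, 0, 0, 0, 0.001, 0, 0, 0, 0, 0, 0, 0.002, 0])

```text
clock: 14.15
position: [662.7, 20.0, 119.7]
tool_rot: [3.141, 0.001, 3.078]
ft_force: [-6.6, -0.3, 16.4]
finger_gap: -0.1
```

>>> apply_moves(deltas=[0, 0, 0, 0, 0, 0.001, 0, 0, 0, 0, 0, 0, 0.0015, 0])

```text
clock: 14.4
position: [662.7, 20.0, 119.4]
tool_rot: [3.141, 0.001, 3.077]
ft_force: [-12.1, -0.1, 28.9]
finger_gap: -0.4
```

The hard stop is met after about 8.2 mm of travel. I hold briefly, then retreat straight up.

>>> apply_moves(deltas=[0, 0, 0, 0, 0, 0, 0, 0, 0, 0, 0, 0, 0, 0, 0, 0, 0, 0, 0, -0.02, 0, 0, 0, 0, 0, 0, -0.1, 0, 0, 0, 0, 0, 0, -0.12, 0, 0, 0, 0, 0, 0, -0.12, 0])

```text
clock: 15.15
position: [664.4, 20.0, 240.3]
tool_rot: [3.14, 0.007, 3.078]
ft_force: [-0.2, 0.8, -0.6]
finger_gap: 0.0
```

Run:
```python
from h import *
e=cap('side','s4.png'); f=cap('scene','c4.png'); st()
a=cv2.resize(e['pixels'][140:290,130:330,::-1],(400,300),interpolation=3);b=cv2.resize(f['pixels'][170:320,160:360,::-1],(400,300),interpolation=3)
cv2.imwrite('pics/j4.png',cv2.hconcat([a,b]))
```

```text
15.25 [662.37  20.06 236.18] [3.1414e+00 2.0000e-04 3.0777e+00] [-0.13  0.3  -0.28] 0.1
```

View pics/j4.png

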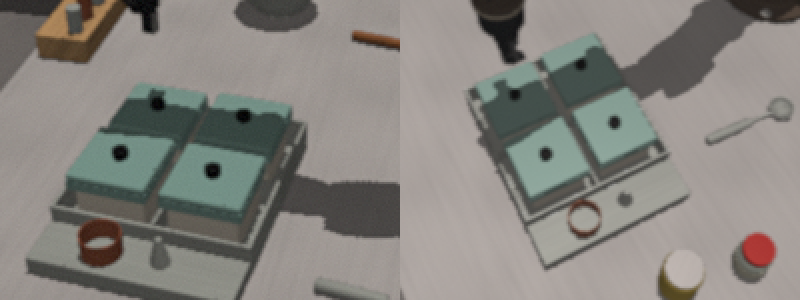

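```bash
python3 -c "
from h import *
st(); print(bot.sign_off())"
```

```text
15.25 [662.37  20.06 236.18] [3.1414e+00 2.0000e-04 3.0777e+00] [-0.13  0.3  -0.28] 0.1
the job is handed in; nothing more can be done
None
```

The unseated cover was at the far right place (place_4). It has been pushed home, and I handed the job in at about 15.3 s.

- **Finding it:** I pressed the near edges of places 1 and 2 lightly, to about 7 N. Both answered at about 2.5 N/mm, which is a sound gasket. Place 4's near edge gave way softly for about 5.5 mm at under 3 N, then met the rim. That is a rock of about 0.12 rad.
- **Seating it:** I pushed down on its knob. It slid about 8.2 mm at a steady 15 N, then met a hard stop, where the vertical force reached 29 N. I held it there briefly and lifted the tool clear.
- **Last checks:** The tool force is back to about zero, at 236 mm height. The nozzle, ring, jar, canister and spoon look unmoved in the final picture crops, and the covers look level.
- **Not checked:** I did not press place 3, because place 4 had already shown itself. "Home" and "level" rest on the travel and the hard stop. In the pictures an 8 mm drop is too small to measure, and I did not press the edge again afterwards. The sideways force at the stop was 12 N, probably friction at the tip.

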